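# Snap the ball box lid shut all round

## Task

Press down the blue rim of the ball box lid, section by section, until all four sides have clicked shut flush with the white corners; a side may already be shut. Only press with the fingers: do not lift the box or push it out of its place, leave the cork block, brass weight and roller alone, and finish clear of everything.

Things in the scene. Friction and masses are not known exactly. Their poses are not given: they have to be found in the camera images.
- ball_box: Loose grey plastic storage box of six orange table tennis balls, 150 mm (its x) by 190 mm (its y) and 56 mm high, about 0.6 kg; origin at the centre of its underside, z up. It may stand at any yaw. Its lid has a fixed clear window in the middle (top 49 mm above the bench), four fixed white corner blocks, 24 mm square (tops 56 mm above the bench), and between the corners four separate blue rim sections that snap down, one on each side.
- clip_a (a joint): How far the rim section on the box's +x (a long side) side is pressed down, m: 0 = standing 8 mm proud of the corner blocks, 0.008 = clicked shut, flush with them. It slides straight down. Pressing it takes about 7 N at first and less as it goes; past about 5.5 mm it snaps the rest of the way and stays; let go well before that, it springs back up. It may be pressed anywhere on its top.
- clip_a_top (a point): Centre of the flat top of the blue rim section on the box's +x (a long side) side: 138 mm long, 23 mm wide, with its middle at (63, 0) mm in the box's x, y; top 64 mm above the bench when up (a yellow band then shows under it), 56 mm when shut. The point moves with the section.
- clip_b (a joint): How far the rim section on the box's +y (a short side) side is pressed down, m: 0 = standing 8 mm proud of the corner blocks, 0.008 = clicked shut, flush with them. It slides straight down. Pressing it takes about 7 N at first and less as it goes; past about 5.5 mm it snaps the rest of the way and stays; let go well before that, it springs back up. It may be pressed anywhere on its top.
- clip_b_top (a point): Centre of the flat top of the blue rim section on the box's +y (a short side) side: 98 mm long, 23 mm wide, with its middle at (0, 83) mm in the box's x, y; top 64 mm above the bench when up (a yellow band then shows under it), 56 mm when shut. The point moves with the section.
- clip_c (a joint): How far the rim section on the box's -x (the other long side) side is pressed down, m: 0 = standing 8 mm proud of the corner blocks, 0.008 = clicked shut, flush with them. It slides straight down. Pressing it takes about 7 N at first and less as it goes; past about 5.5 mm it snaps the rest of the way and stays; let go well before that, it springs back up. It may be pressed anywhere on its top.
- clip_c_top (a point): Centre of the flat top of the blue rim section on the box's -x (the other long side) side: 138 mm long, 23 mm wide, with its middle at (-63, 0) mm in the box's x, y; top 64 mm above the bench when up (a yellow band then shows under it), 56 mm when shut. The point moves with the section.
- clip_d (a joint): How far the rim section on the box's -y (the other short side) side is pressed down, m: 0 = standing 8 mm proud of the corner blocks, 0.008 = clicked shut, flush with them. It slides straight down. Pressing it takes about 7 N at first and less as it goes; past about 5.5 mm it snaps the rest of the way and stays; let go well before that, it springs back up. It may be pressed anywhere on its top.
- clip_d_top (a point): Centre of the flat top of the blue rim section on the box's -y (the other short side) side: 98 mm long, 23 mm wide, with its middle at (0, -83) mm in the box's x, y; top 64 mm above the bench when up (a yellow band then shows under it), 56 mm when shut. The point moves with the section.
- cork_block: Bystander: loose square cork sanding block, 60 x 60 x 32 mm; origin at the centre of its underside.
- brass_weight: Bystander: loose squat brass bench weight, 48 mm across, 48 mm high with a small knob; origin at the centre of its underside.
- roller: Bystander: loose hand roller, chrome drum 36 mm across and 70 mm long (along its y) with a dark wooden handle along its -x, reaching to 147 mm from the origin; origin on the bench under the drum's middle.
There are look-alikes about, which are no part of the job. Of the things that look like the ball_box, the larger one is meant.

How it is judged:
By the outcome, as a careful person would: the job done as asked, in the order asked, and still so for the second after the job is handed in, with the robot touching nothing.
It also fails if it takes over 42 s, if anything falls off the work surface, if the arm or the gripper's body presses on something with over 40 N, if the wrist force passes 120 N, or if a joint passes its speed limit or range.

## Robot

A 7-joint arm with a two-finger parallel gripper is mounted at the origin on the work surface. World frame = base frame: x ahead of the robot, y to its left, z up, the work surface at z = 0. Lengths are in m, angles in rad, forces in N, time in s.
With the tool pointing down it reaches from about 0.35 to 0.9 m from the base axis. Payload 19.9 kg.
Tool frame: the origin (TCP) lies at the centre of the arm's flange, where the gripper is bolted on; the fingertips stand 199 mm ahead of it and the grasp point (between the pads) lies 180 mm ahead of it; y points along the fingers, z is the direction in which the jaws open and shut, and the axes are right-handed (so a half turn about y gives the same grasp; the last joint's range is limited). The gripper opens to 94 mm and grips with 3 to 60 N. Pads are 16 mm wide; open, the fingers measure 119 mm over their backs; the gripper's body (75 mm by 177 mm) begins 78 mm behind the grasp point.
Start: joints at [1.21, 0.417, -0.01, 1.614, 0.005, 1.111, -0.053], TCP at [0.196, -0.594, 0.405] pointing down, gripper open.
Joint ranges: [-2.81, 2.81], [-0.39, 2.02], [-1.27, 1.25], [0.06, 2.57], [-1.19, 4.33], [0.19, 2], [-2.82, 2.82]. Speed limits (rad/s): [1.89, 1.89, 2.39, 2.39, 3.01, 3.01, 3.01].

## Interface

Orientations are given as a unit quaternion [x, y, z, w].
In Python, from workcell import * gives the robot as it stands.
- The arm moves only by the tool play_rows, never from a script. Its argument "deltas" is a list that holds one entry, the list of rows, each a list of 6 numbers: the shift along the world's x, y, z in cm, then the turn, a rotation vector about the world's x, y, z in degrees. In form: [[[dx, dy, dz, wx, wy, wz], ...]]. A call has 1 to 5 rows; each row is the pose to reach, as a shift and turn from the pose commanded when the call began; what a row does not reach only later rows make up. A row lasts 1/12 s, in which the tool goes at most 41.7 mm and 7.16 degrees, less where a joint would pass 70% of its speed; a pose out of reach is approached as far as the arm can. A call with a gripper value outside its range is refused whole. "gripper" is the closure, from -1 (fully open) to 1 (shut), so that 0 is half open, set as the call begins (left out, the last holds). The fingers move at their own pace and stop on an object; "grip_force" is the grip in N (left out, the last holds). Time passes only in rows, so rows that repeat a pose let the fingers close. It gives the time, the measured TCP pose, the force and the opening at its end, in the units of the state.
- state(): the state, without advancing time (a new reading comes with each control period).
- capture(name): name is "side" or "top"; returns a dict with "pixels" (420x560x3 uint8, red, green, blue), "K" (3x3 intrinsics, pixels), "view" (4x4, takes a point from world to camera coordinates). Camera axes: x right, y down, z forward; pixel columns grow to the right and rows downward; lengths in m; the calibration is good to about 2 mm. A picture is of the moment at which its call begins. There is no depth.
- job_done(): hands the job in, once; it reports no verdict.
The state is a dict: "clock": time; "joint_positions": joint angles; "dq": joint speeds; "joint_efforts": joint torques, N m; "tcp_pos": TCP position; "orientation": TCP orientation; "wrist_force": force on the tool from outside, world axes, zero at the start; "wrist_torque": the same for the moment, N m; "gripper_width": finger opening in m.
Only numpy, scipy, OpenCV 4.12 (cv2) and the standard library are available. Lean on these libraries where they do the work, as an engineer would, in place of code of your own. Each camera call takes 0.05 s, during which the arm holds its last target. There are 200 camera calls.

## Working session

There is one attempt and no reset: what is moved stays moved. The work goes in short steps, Python scripts to look and compute and a tool call to move; the robot and the scene stay as the last step left them, time stands still between calls to the robot, and variables do not carry over. Pictures are saved under pics/ and viewed, about 8 in all and at most 12, crops included, and the job is handed in when it is done.

Besides the shell and the picture viewer there is one more tool, called after "Emit:" as name(argument=value, ...) on one line, values as JSON. play_rows: Moves the arm, as the interface text tells. Its arguments: {"type":"object","properties":{"deltas":{"type":"array"},"gripper":{"type":"number"},"grip_force":{"type":"number"}},"required":["deltas"]}

```bash
mkdir -p pics
python3 - <<'E'
from workcell import *
import cv2,numpy as np
for n in("top","side"):
    c=capture(n);cv2.imwrite(f"pics/{n}0.png",c["pixels"][:,:,::-1]);np.savez(f"{n}0.npz",**c);print(n,c["K"].tolist(),np.round(c["view"],4).tolist())
s=state();print(s["clock"],s["tcp_pos"],s["orientation"],s["gripper_width"])
E
```

```text
top [[409.56463896103895, 0.0, 282.7302829861533], [0.0, 409.56463896103895, 211.0725443447719], [0.0, 0.0, 1.0]] [[-0.0183, -0.9997, -0.0143, 0.0115], [-0.9948, 0.0196, -0.0996, 0.6208], [0.0998, 0.0124, -0.9949, 0.9115], [0.0, 0.0, 0.0, 1.0]]
side [[401.03006390870326, 0.0, 277.4769298926712], [0.0, 401.03006390870326, 212.9798575876286], [0.0, 0.0, 1.0]] [[-0.7005, -0.7135, 0.0129, 0.4542], [-0.5103, 0.4882, -0.708, 0.349], [0.4989, -0.5026, -0.706, 0.7372], [0.0, 0.0, 0.0, 1.0]]
0.1 [ 0.19587102 -0.59339408  0.40407299] [-0.1123373   0.69852934 -0.69775197  0.1121574 ] 0.09419738999831263
```

View pics/top0.png

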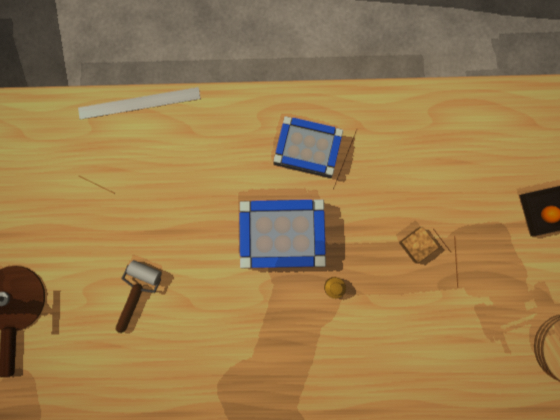

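View pics/side0.png

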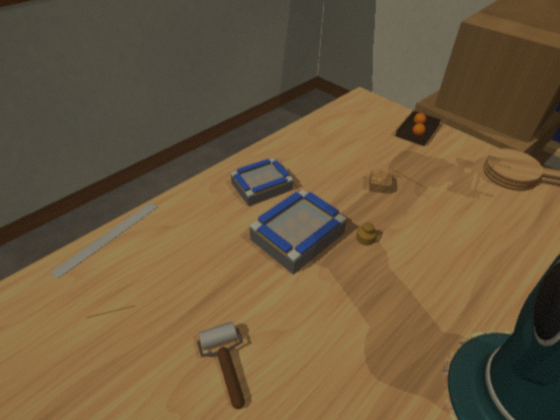

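The target is the larger box at about top (282,234), with the brass weight close by at (335,287). The smaller look-alike is at (308,147). Next I'll measure the white corners and zoom in.

```bash
cat > h.py <<'E'
import numpy as np,cv2
def load(n): return dict(np.load(n))
def ray(c,uv,z):
    V=c["view"];R=V[:3,:3];t=V[:3,3];o=-R.T@t
    d=R.T@np.linalg.inv(c["K"])@np.array([uv[0],uv[1],1.]);return o+d*(z-o[2])/d[2]
def proj(c,p):
    q=c["K"]@(c["view"][:3,:3]@np.array(p)+c["view"][:3,3]);return q[:2]/q[2]
E
python3 - <<'E'
from h import *
for n,r in(("top",(185,280,225,365)),("side",(180,275,240,355))):
    c=load(n+"0.npz");p=c["pixels"];h=cv2.cvtColor(p,cv2.COLOR_RGB2HSV)
    y0,y1,x0,x1=r
    w=cv2.inRange(h,(0,0,150),(179,75,255))
    m=np.zeros_like(w);m[y0:y1,x0:x1]=w[y0:y1,x0:x1]
    k,_,st,ce=cv2.connectedComponentsWithStats(m)
    for i in range(1,k):
        if st[i,4]>15: print(n,st[i],ce[i].round(1),ray(c,ce[i],.056).round(4))
    b=cv2.inRange(h,(105,120,60),(130,255,255));m[:]=0;m[y0:y1,x0:x1]=b[y0:y1,x0:x1]
    k,_,st,ce=cv2.connectedComponentsWithStats(m)
    for i in range(1,k):
        if st[i,4]>30: print(n,"blue",st[i],ce[i].round(1),ray(c,ce[i],.06).round(4))
T=load("top0.npz")["pixels"][190:280,230:350];S=load("side0.npz")["pixels"][180:275,240:360]
f=lambda a:cv2.resize(a,(600,300*1) if 0 else None,fx=5,fy=3.1 if 0 else 5,interpolation=cv2.INTER_CUBIC)
cv2.imwrite("pics/crop_side.png",f(S)[:,:,::-1]);cv2.imwrite("pics/crop_top.png",f(T)[:,:,::-1])
E
```

```text
top [240 201   9  10  88] [244.  205.6] [0.6325 0.0861 0.056 ]
top [314 200   9   9  73] [318.4 203.9] [ 0.6329 -0.0809  0.056 ]
top [294 217  12  12  96] [300.1 222.1] [ 0.5929 -0.0389  0.056 ]
top [257 218  13  12 112] [263.3 223.2] [0.5919 0.0434 0.056 ]
top [276 218  12  11  97] [281.5 222.9] [0.5919 0.0026 0.056 ]
top [258 237  12  12 112] [263.4 242. ] [0.5501 0.0436 0.056 ]
top [276 237  12  11 102] [281.9 241.7] [0.55   0.0026 0.056 ]
top [295 236  12  11 105] [300.6 241.2] [ 0.5505 -0.0392  0.056 ]
top [316 257   8   8  64] [319.5 260.5] [ 0.507  -0.0799  0.056 ]
top [240 258  10  10  99] [244.5 262.5] [0.5057 0.0863 0.056 ]
top blue [251 200  62  11 604] [281.4 205. ] [0.6316 0.0021 0.06  ]
top blue [314 210  11  45 444] [319.1 232.4] [ 0.569  -0.0803  0.06  ]
top blue [240 212  10  45 439] [244.5 233.7] [0.5693 0.0851 0.06  ]
top blue [252 257  62  10 600] [282.5 261.5] [0.5064 0.0019 0.06  ]
side blue [240 180   9  10  52] [243.7 184.4] [0.7636 0.0142 0.06  ]
side blue [253 180  33  12 122] [267.3 184.8] [ 0.7188 -0.0302  0.06  ]
side blue [258 193  43  59 619] [277.  221.9] [0.6032 0.0472 0.06  ]
side blue [305 193  32  23 226] [320.8 203.7] [ 0.5718 -0.0783  0.06  ]
side blue [296 219  43  34 377] [316.4 235.8] [0.5069 0.0119 0.06  ]
```

View pics/crop_side.png

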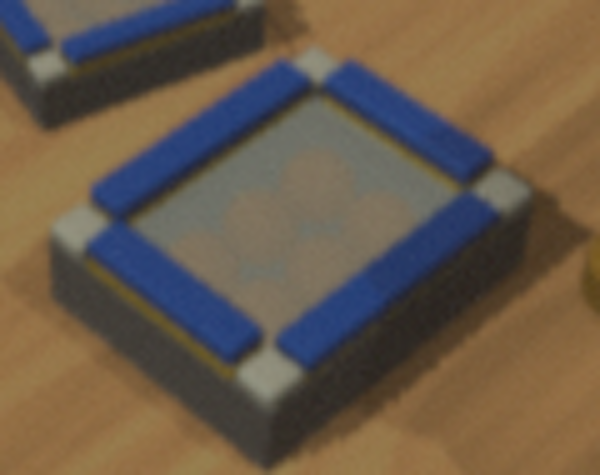

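View pics/crop_top.png

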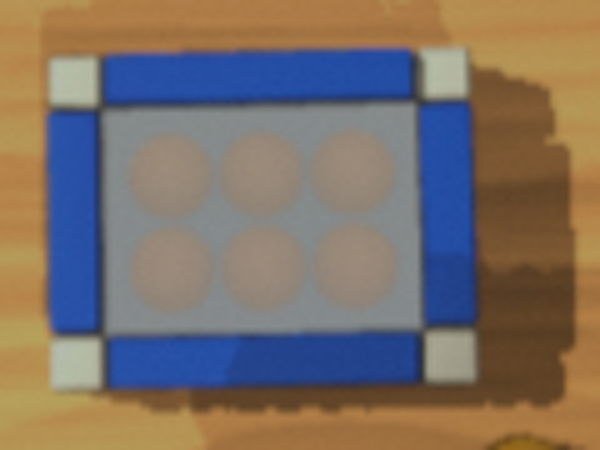

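In the side crop, three sections show a yellow band. The near long side (low x) shows none, so it is probably already shut. I'll work out the tool pose and the distances.

Run:
```python
from workcell import *
from scipy.spatial.transform import Rotation as R
import numpy as np
from h import *
s=state();r=R.from_quat(s["orientation"]).as_matrix();print(r.round(4))
tip=s["tcp_pos"]+.199*r[:,1];print("tip y-axis",tip)
c=load("top0.npz")
for n,uv,z in(("brass",(335,287),.045),("cork",(419,245),.03)):print(n,ray(c,uv,z))
for n,p in dict(right=(.569,-.080,.064),left=(.569,.0855,.064),far=(.632,.002,.064),near=(.5065,.002,.056)).items():print(n,((np.array(p)-tip)*100).round(1))
```

```text
[[-9.496e-01 -4.000e-04  3.135e-01]
 [-3.135e-01  1.000e-03 -9.496e-01]
 [ 1.000e-04 -1.000e+00 -1.100e-03]]
tip y-axis [ 0.1957863  -0.59318611  0.20507311]
brass [ 0.44770524 -0.11349518  0.045     ]
cork [ 0.53738132 -0.30875762  0.03      ]
right [ 37.3  51.3 -14.1]
left [ 37.3  67.9 -14.1]
far [ 43.6  59.5 -14.1]
near [ 31.1  59.5 -14.9]
```

Emit:
play_rows(deltas=[[[2.5,3.5,0,0,0,-3],[5,7,0,0,0,-6],[7.5,10.5,0,0,0,-9],[10,14,0,0,0,-12],[12,16.5,0,0,0,-15]]], gripper=1)

```text
clock: 0.52
tcp_pos: [0.3168, -0.4262, 0.4045]
orientation: [-0.02, 0.707, -0.707, 0.019]
wrist_force: [0.7, -0.1, -0.4]
gripper_width: 0.0641
```

Emit:
play_rows(deltas=[[[2.5,3.5,0,0,0,-1],[5,7,0,0,0,-2],[7.5,10.5,0,0,0,-3],[10,14,-1,0,0,-3.3],[12,16.5,-2,0,0,-3.3]]])

```text
clock: 0.93
tcp_pos: [0.4368, -0.2613, 0.3851]
orientation: [-0.001, -0.707, 0.707, -0.0]
wrist_force: [0.9, -0.8, -0.2]
gripper_width: 0.0306
```

Emit:
play_rows(deltas=[[[2.5,3.5,-1,0,0,0],[5,7,-2,0,0,0],[7.5,10.5,-4,0,0,0],[10.5,14,-6,0,0,0],[13.3,18.3,-8,0,0,0]]])

```text
clock: 1.35
tcp_pos: [0.5525, -0.1039, 0.3158]
orientation: [0.0, 0.707, -0.707, -0.0]
wrist_force: [-0.1, -1.0, 0.2]
gripper_width: 0.0006
```

```bash
cat > st.py <<'E'
from workcell import *
from scipy.spatial.transform import Rotation as R
s=state();r=R.from_quat(s["orientation"]).as_matrix()
print(s["clock"],"tip",(s["tcp_pos"]+.199*r[:,1]).round(4),"jaw",r[:,2].round(3),"F",s["wrist_force"].round(1),"w",s["gripper_width"])
E
python3 st.py
```

```text
1.35 tip [ 0.5525 -0.1039  0.1168] jaw [-0.001 -1.    -0.   ] F [-0.1 -1.   0.2] w 0.0005824049972381624
```

Emit:
play_rows(deltas=[[[0,0,0,0,0,0],[0,0,0,0,0,0],[0,0,0,0,0,0]]])

```text
clock: 1.6
tcp_pos: [0.5515, -0.1056, 0.3165]
orientation: [0.0, -0.707, 0.707, 0.001]
wrist_force: [0.3, -0.4, -0.1]
gripper_width: 0.0007
```

Emit:
play_rows(deltas=[[[1,1.5,-1,0,0,0],[1.7,2.5,-2.5,0,0,0],[1.7,2.5,-4.2,0,0,0],[1.7,2.5,-4.2,0,0,0],[1.7,2.5,-4.2,0,0,0]]])

```text
clock: 2.02
tcp_pos: [0.5682, -0.0816, 0.2749]
orientation: [-0.0, -0.707, 0.707, 0.001]
wrist_force: [0.5, -0.0, -0.1]
gripper_width: 0.0004
```

```bash
python3 st.py
python3 - <<'E'
from workcell import *
import cv2,numpy as np
from h import *
a=capture("top");b=capture("side")
A=a["pixels"][170:290,220:360];B=b["pixels"][150:280,230:370]
f=lambda a:cv2.resize(a,(400,400),interpolation=cv2.INTER_CUBIC)
cv2.imwrite("pics/p1.png",np.hstack([f(A),f(B)])[:,:,::-1])
E
```

```text
2.0167 tip [ 0.568  -0.0817  0.0759] jaw [-0.002 -1.     0.   ] F [ 0.5 -0.  -0.1] w 0.000385991569726879
```

View pics/p1.png

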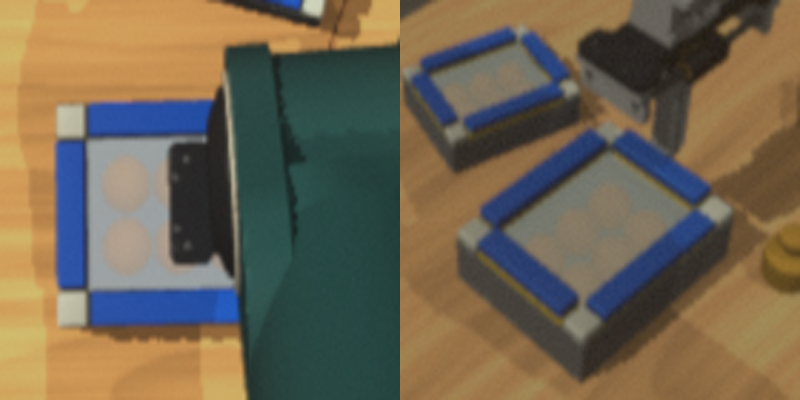

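Run:
```python
from h import *
c=load("side0.npz")
for dx in(-.008,.008):
  for dy in(-.0125,.0125):
    u=proj(c,(.568+dx,-.0817+dy,.0759));print(dx,dy,u.round(1),((u-[230,150])*[400/140,400/130]).round(0))
```

```text
-0.008 -0.0125 [329.1 198.5] [283. 149.]
-0.008 0.0125 [322.6 203.2] [265. 164.]
0.008 -0.0125 [324.3 195.4] [269. 140.]
0.008 0.0125 [317.8 200. ] [251. 154.]
```

The fingers are over the right-hand section, so I'll press it.

Emit:
play_rows(deltas=[[[0,0.1,-0.6,0,0,0],[0,0.1,-1.1,0,0,0],[0,0.1,-1.4,0,0,0],[0,0.1,-1.6,0,0,0],[0,0.1,-1.7,0,0,0]]])

```text
clock: 2.53
tcp_pos: [0.5687, -0.0794, 0.2575]
orientation: [0.0, 0.707, -0.707, -0.0]
wrist_force: [-0.1, -0.2, 0.3]
gripper_width: 0.0006
```

Emit:
play_rows(deltas=[[[0,0,-0.1,0,0,0],[0,0,-0.2,0,0,0],[0,0,-0.3,0,0,0],[0,0,-0.3,0,0,0],[0,0,-0.3,0,0,0]]])

```text
clock: 2.95
tcp_pos: [0.5687, -0.0792, 0.2554]
orientation: [-0.0, -0.707, 0.707, 0.0]
wrist_force: [-7.1, 1.3, 13.4]
gripper_width: 0.0004
```

Emit:
play_rows(deltas=[[[0,0,0.8,0,0,0],[0,0,2.0,0,0,0],[2,2.5,2.5,0,0,0],[4,5.5,2.5,0,0,0],[6.3,8.1,2.5,0,0,0]]])

```text
clock: 3.37
tcp_pos: [0.6323, 0.0029, 0.2815]
orientation: [0.001, 0.707, -0.707, 0.0]
wrist_force: [0.6, -0.4, -0.1]
gripper_width: 0.0003
```

Emit:
play_rows(deltas=[[[0,0,-0.5,0,0,0],[0,0,-1,0,0,0],[0,0,-1,0,0,0]]])

```text
clock: 3.62
tcp_pos: [0.6313, 0.0014, 0.2691]
orientation: [0.0, -0.707, 0.707, 0.001]
wrist_force: [-0.8, -0.9, -0.3]
gripper_width: 0.0004
```

```bash
python3 st.py
python3 - <<'E'
from workcell import *
import cv2,numpy as np
b=capture("side");B=b["pixels"][150:280,230:370]
cv2.imwrite("pics/p2.png",cv2.resize(B,(700,600),interpolation=cv2.INTER_CUBIC)[:,:,::-1])
E
```

```text
3.6167 tip [0.631  0.0014 0.0701] jaw [-0.001 -1.     0.   ] F [-0.8 -0.9 -0.3] w 0.0003983181505391522
```

View pics/p2.png

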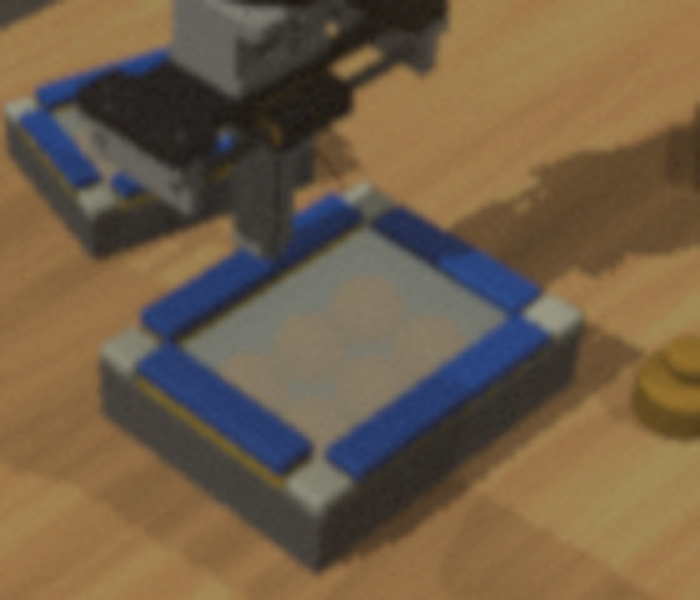

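The right-hand section is flush with no yellow showing at (455,255). The near long side is also flush at (440,400). The fingers are over the far section, so that one is next.

Emit:
play_rows(deltas=[[[0,0,-0.4,0,0,0],[0,0,-0.8,0,0,0],[0,0,-1.1,0,0,0],[0,0,-1.3,0,0,0],[0,0,-1.3,0,0,0]]])

```text
clock: 4.08
tcp_pos: [0.6314, 0.0014, 0.2563]
orientation: [0.0, 0.707, -0.707, -0.001]
wrist_force: [-0.1, 0.4, -0.7]
gripper_width: 0.0006
```

Emit:
play_rows(deltas=[[[0,0,-0.1,0,0,0],[0,0,-0.1,0,0,0]]])

```text
clock: 4.25
tcp_pos: [0.6316, 0.0016, 0.2556]
orientation: [0.0, 0.707, -0.707, -0.0]
wrist_force: [0.0, -0.4, -0.6]
gripper_width: 0.0005
```

Emit:
play_rows(deltas=[[[0,0,0.8,0,0,0],[0,0,2.0,0,0,0],[-2,2.5,2.0,0,0,0],[-4,5.5,2.0,0,0,0],[-6.3,8.3,2.0,0,0,0]]])

```text
clock: 4.67
tcp_pos: [0.5683, 0.0856, 0.2772]
orientation: [0.001, 0.707, -0.707, 0.0]
wrist_force: [0.5, 0.8, -0.3]
gripper_width: 0.0004
```

Emit:
play_rows(deltas=[[[0,0,-0.4,0,0,0],[0,0,-0.6,0,0,0],[0,0,-0.6,0,0,0]]])

```text
clock: 4.92
tcp_pos: [0.569, 0.0844, 0.2705]
orientation: [-0.001, -0.707, 0.707, -0.0]
wrist_force: [-0.0, -1.2, -0.7]
gripper_width: 0.0004
```

```bash
python3 st.py
```

```text
4.9167 tip [0.5692 0.0844 0.0715] jaw [-0.001 -1.     0.   ] F [-0.  -1.2 -0.7] w 0.00038257328176801076
```

Emit:
play_rows(deltas=[[[0,0,-0.5,0,0,0],[0,0,-0.9,0,0,0],[0,0,-1.2,0,0,0],[0,0,-1.4,0,0,0],[0,0,-1.4,0,0,0]]])

```text
clock: 5.33
tcp_pos: [0.5689, 0.0841, 0.2555]
orientation: [-0.0, -0.707, 0.707, 0.001]
wrist_force: [0.9, -0.4, 0.4]
gripper_width: 0.0003
```

Emit:
play_rows(deltas=[[[0,0,-0.1,0,0,0],[0,0,-0.1,0,0,0]]])

```text
clock: 5.5
tcp_pos: [0.5689, 0.0842, 0.2553]
orientation: [-0.0, -0.707, 0.707, 0.001]
wrist_force: [-5.5, -2.6, 16.4]
gripper_width: 0.0004
```

Emit:
play_rows(deltas=[[[0,0,0.8,0,0,0],[0,0,2.5,0,0,0],[0,0,5,0,0,0],[0,0,8,0,0,0],[0,0,10,0,0,0]]])

```text
clock: 5.92
tcp_pos: [0.5689, 0.0846, 0.357]
orientation: [0.001, 0.707, -0.707, 0.0]
wrist_force: [-0.1, -0.3, -0.4]
gripper_width: 0.0002
```

Emit:
play_rows(deltas=[[[-1,3.5,0,0,0,0],[-2,7,0,0,0,0],[-3,10.5,0,0,0,0],[-4,14,0,0,0,0],[-5,16,0,0,0,0]]])

```text
clock: 6.33
tcp_pos: [0.5175, 0.2482, 0.3549]
orientation: [-0.001, 0.708, -0.707, 0.001]
wrist_force: [0.0, 0.7, 0.6]
gripper_width: 0.0003
```

```bash
python3 st.py
python3 - <<'E'
from workcell import *
import cv2,numpy as np
a=capture("top");b=capture("side")
np.savez("top1.npz",**a);np.savez("side1.npz",**b)
A=a["pixels"][170:300,220:360];B=b["pixels"][150:280,230:370]
f=lambda a:cv2.resize(a,(400,400),interpolation=cv2.INTER_CUBIC)
cv2.imwrite("pics/p3.png",np.hstack([f(A),f(B)])[:,:,::-1])
E
```

```text
6.3333 tip [0.5174 0.2484 0.1559] jaw [ 0.002 -1.    -0.001] F [0.  0.7 0.6] w 0.0002535583845096283
```

View pics/p3.png

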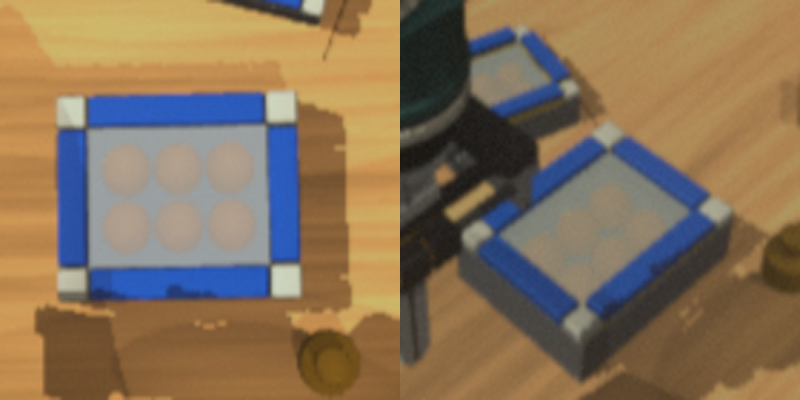

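All four sides look flush with no yellow: left (500,275), near (650,265), far (570,165) and right (660,170) in the side half. For certainty I'll also press the near side, then retract to the right for an unobstructed check.

Emit:
play_rows(deltas=[[[0,-3.5,0,0,0,0],[0,-7,0,0,0,0],[-0.4,-10.5,-1,0,0,0],[-0.8,-14,-2,0,0,0],[-1.2,-17.5,-3,0,0,0]]])

```text
clock: 6.85
tcp_pos: [0.5063, 0.0672, 0.3244]
orientation: [-0.001, -0.707, 0.707, 0.001]
wrist_force: [1.3, 0.2, -0.2]
gripper_width: 0.0003
```

Emit:
play_rows(deltas=[[[0,-3,-1.5,0,0,0],[0,-6,-3,0,0,0],[0,-7,-5,0,0,0],[0,-7,-5,0,0,0],[0,-7,-5,0,0,0]]])

```text
clock: 7.27
tcp_pos: [0.5065, -0.001, 0.2743]
orientation: [0.0, 0.707, -0.707, -0.002]
wrist_force: [0.0, 0.5, 1.1]
gripper_width: 0.0002
```

```bash
python3 st.py
```

```text
7.2667 tip [ 0.5062 -0.001   0.0753] jaw [-0.002 -1.    -0.   ] F [0.  0.5 1.1] w 0.0001558105606831904
```

Emit:
play_rows(deltas=[[[0,0,-0.6,0,0,0],[0,0,-1.0,0,0,0],[0,0,-1.4,0,0,0],[0,0,-1.4,0,0,0],[0,0,-1.4,0,0,0]]])

```text
clock: 7.68
tcp_pos: [0.5067, 0.0002, 0.2608]
orientation: [-0.0, 0.707, -0.707, 0.0]
wrist_force: [0.1, -1.3, 0.2]
gripper_width: 0.0005
```

Emit:
play_rows(deltas=[[[0,0,-0.2,0,0,0],[0,0,-0.4,0,0,0],[0,0,-0.5,0,0,0],[0,0,-0.5,0,0,0]]])

```text
clock: 8.02
tcp_pos: [0.5067, -0.0003, 0.2556]
orientation: [0.0, 0.707, -0.707, -0.0]
wrist_force: [-0.4, 0.6, -0.2]
gripper_width: 0.0005
```

Emit:
play_rows(deltas=[[[0,0,0.8,0,0,0],[0,0,2.5,0,0,0],[0,0,5.5,0,0,0],[0,0,9,0,0,0],[0,0,12,0,0,0]]])

```text
clock: 8.43
tcp_pos: [0.5064, -0.0002, 0.3783]
orientation: [0.0, 0.707, -0.707, 0.0]
wrist_force: [-0.4, 0.3, -0.3]
gripper_width: 0.0005
```

Emit:
play_rows(deltas=[[[-1.5,-3.5,0,0,0,0],[-3,-7,0,0,0,0],[-4.5,-10.5,0,0,0,0],[-6,-14,0,0,0,0],[-7.5,-17.5,0,0,0,0]]])

```text
clock: 8.85
tcp_pos: [0.4305, -0.1767, 0.3767]
orientation: [-0.0, -0.707, 0.707, -0.0]
wrist_force: [1.2, -0.9, 0.8]
gripper_width: 0.0006
```

Emit:
play_rows(deltas=[[[-1.5,-3.5,0,0,0,0],[-3,-7,0,0,0,0],[-4.5,-10.5,0,0,0,0],[-4.5,-10.5,0,0,0,0],[-4.5,-10.5,0,0,0,0]]])

```text
clock: 9.27
tcp_pos: [0.3857, -0.2818, 0.3763]
orientation: [-0.002, -0.707, 0.707, 0.001]
wrist_force: [-0.1, 0.4, -0.1]
gripper_width: 0.0005
```

```bash
python3 st.py
python3 - <<'E'
from workcell import *
import cv2,numpy as np
from h import *
a=capture("top");b=capture("side")
A=a["pixels"][170:300,220:360];B=b["pixels"][150:280,230:370]
f=lambda a:cv2.resize(a,(400,400),interpolation=cv2.INTER_CUBIC)
cv2.imwrite("pics/p4.png",np.hstack([f(A),f(B)])[:,:,::-1])
h=cv2.cvtColor(a["pixels"],cv2.COLOR_RGB2HSV);w=cv2.inRange(h,(0,0,150),(179,75,255));m=np.zeros_like(w);m[185:280,225:330]=w[185:280,225:330]
k,_,st,ce=cv2.connectedComponentsWithStats(m)
for i in range(1,k):
    if st[i,4]>15: print(ce[i].round(1),st[i,4])
E
```

```text
9.2667 tip [ 0.3858 -0.2818  0.1773] jaw [-0.004 -1.     0.   ] F [-0.1  0.4 -0.1] w 0.0005488348541244294
[244.  205.6] 89
[317.6 203.7] 81
[281.9 223.3] 146
[300.1 222.9] 144
[263.4 223.7] 144
[300.6 241.7] 150
[263.6 242.4] 153
[282.  242.1] 145
[319.6 260.9] 71
[244.  262.1] 82
```

View pics/p4.png

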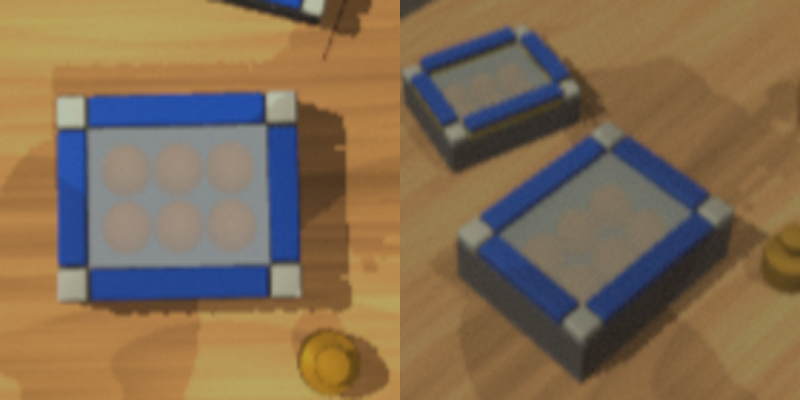

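All four sides are flush with no yellow: far (540,185), right (660,170), near (650,265) and left (525,275). The box hasn't moved and the arm is clear.

```bash
python3 -c "
from workcell import *
print(job_done())"
```

```text
the job is handed in; nothing more can be done
None
```

All four sides of the larger ball box's lid are shut, and I handed the job in at about 9.4 s of the allowed 42 s. I pressed the right (−y), far (+x) and left (+y) sections down with closed fingers. The near long side already looked shut, so I only took the fingers down to its closed height, and the force reading there stayed near zero.

- **Rim:** In the last pictures all four blue sections are level with the white corners, and no yellow band shows on any side.
- **Box position:** The white corners are within about 1 pixel (roughly 2 mm) of where they started.
- **Bystanders:** The brass weight is untouched in the final picture. The cork block and roller were outside the final crops, and the fingers never went down near them.
- **Forces and clearance:** The highest wrist reading I saw was about 18 N, read at the end of each move. The arm finished clear, with the fingertips about 18 cm above the bench.

No check failed. The far side's force reading was also near zero at the end of its press, so its closing is confirmed by the pictures, not by force. Before the first press, the picture put the fingertips about 4 mm from where I calculated them; I went ahead, and that section still shut.

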